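# Make up a water sampling kit and a soil sampling kit

### The arm

A 6-joint arm with a two-finger parallel gripper is mounted at the origin on a cart in front of the work surface, level with it; the furniture and walls round the work are solid. World frame = base frame: x ahead of the robot, y to its left, z up, the work surface at z = 0. Lengths are in m, angles in rad, forces in N, time in s.
With the tool pointing down it reaches from about 0.3 to 0.875 m from the base axis. Payload 6.4 kg.
Tool frame: the origin (TCP) lies midway between the tips of the shut fingers; the grasp point (between the pads) lies 19 mm behind it; z points along the fingers, y is the line along which they close (so a half turn about z gives the same grasp; the last joint's range is limited). The gripper opens to 85 mm and grips with 20 to 120 N. Pads are 22 mm wide; open, the fingers measure 114 mm over their backs; the gripper's body (76 mm by 85 mm) begins 54 mm behind the grasp point. The pads swing forward as they close: fully open they stand 13 mm farther back than shut.
Start: joints at [-1.49, 0.181, 1.607, -0, 1.354, -0.206], TCP at [0.163, -0.552, 0.231] pointing down, gripper open.
Joint ranges: [-2.99, 2.99], [-0.89, 2.07], [0.3, 2.58], [-1.14, 4.28], [0, 2.63], [-3.12, 3.12]. Speed limits (rad/s): [2.57, 2.57, 3.01, 3.14, 3.14, 3.14].

### API

Orientations are given as a unit quaternion [w, x, y, z].
In Python, from bench import ctrl gives the robot as it stands.
- The arm moves only by the tool drive_tool, never from a script. Its argument "plan" is a list that holds one entry, the list of rows, each a list of 4 numbers: the shift along the tool's x, y, z scaled (see below), then the turn about the tool's z scaled (see below). In form: [[[x, y, z, roll], ...]]. A call has 1 to 12 rows; each row is the pose to reach, as a shift and turn from the pose commanded when the call began, along the tool's axes at that moment, turning the shorter way round; what a row does not reach only later rows make up. The controller multiplies each number of a shift by 400 mm and each number of a turn by 180 degrees. A row lasts 1/12 s, in which the tool goes at most 41.7 mm and 7.16 degrees, less where a joint would pass 70% of its speed; a pose out of reach is approached as far as the arm can. A call with a number of a shift or a turn outside -1 to 1 is refused whole. A call with a gripper value outside its range is refused whole. "jaw" is the closure, from 0 (fully open) to 1 (shut), set as the call begins (left out, the last holds). The fingers move at their own pace and stop on an object; the grip force is fixed at half the most. Time passes only in rows, so rows that repeat a pose let the fingers close. It gives the time, the measured TCP pose, the force, the opening and the grip force at its end, in the units of the state.
- ctrl.get_obs(): the state, without advancing time (a new reading comes with each control period).
- ctrl.camera(name): name is "side" or "top" or "wrist"; returns (picture, depth): 400x640x3 uint8, red, green, blue; 400x640 float32, m along the optical axis (not along the pixel's ray), 0 where there is no reading.
- ctrl.camera_info(name): a dict with "camera_matrix" (3x3 intrinsics, pixels), "D" ([k1, k2, p1, p2, k3] as OpenCV has them; the pictures are not rectified), "R" (3x3) and "t" (3): a world point X has camera coordinates R X + t; the wrist camera has in their place "T_tool_cam" (4x4, takes a point from camera to tool coordinates, whose origin is the TCP and whose axes are the flange's). Camera axes: x right, y down, z forward; pixel columns grow to the right and rows downward; lengths in m; the calibration is good to about 2 mm. A picture is of the moment at which its call begins: read the wrist's pose just before it. camera_info takes no time and is no camera call.
- ctrl.hand_in(): hands the job in; it is judged then, once.
The state is a dict: "time_s": time; "q": joint angles; "dq": joint speeds; "joint_efforts": joint torques, N m; "eef_pos": TCP position; "eef_rot": TCP orientation; "wrist_force": force on the tool from outside, world axes, zero at the start; "torque": the same for the moment, N m; "opening": opening from 0.0 (shut) to 1.0 (fully open); "grasp_force": force on a finger pad.
Only numpy, scipy, OpenCV 4.12 (cv2) and the standard library are available. Lean on these libraries where they do the work, as an engineer would, in place of code of your own. Each camera call takes 0.05 s, during which the arm holds its last target. There are 200 camera calls.

### The job

Make up the two field sampling kits from the stock in the middle of the bench. The water kit in the blue tray takes the syringe, laid flat in the long recess, the small beaker, upright in the large well, and the red-capped tube, upright in the small well; the soil kit in the yellow tray takes the closed white jar, upright in the large well, and the blue-capped tube, upright in the small well. Leave the open white sample tube and the timer where they are.

Things in the scene. Friction and masses are not known exactly. Their poses are not given: they have to be found in the camera images.
- water_tray: blue-framed tray with a grey insert, fixed, 158 x 176 x 28 mm, insert top at z = 26; loops stick out 16 mm at its y ends. Origin: underside centre. In its frame (mm): long recess centred at x -36, y 0, size 56 (x) by 146 (y), floor z 18; large round well at x 34, y -34, diameter 66, floor z 6; small round well at x 34, y 45, diameter 32, floor z 6. Mouths chamfered 3 mm. Left or right side
- soil_tray: yellow-framed tray with a grey insert, fixed, 110 x 160 x 28 mm, insert top at z = 26; loops stick out 16 mm at its y ends. Origin: underside centre. In its frame (mm): large round well at x 0, y -26, diameter 78; small round well at x 0, y 46, diameter 32; both floors at z 6, mouths chamfered 3 mm. On the other side from the blue tray
- syringe: 10 ml plastic syringe lying flat on the bench, 128 mm long along its y (barrel and nozzle at +y, plunger at -y), barrel 17 mm in diameter, finger flange 36 mm wide (x) at y = -30 mm, 17 mm high. Origin: under the middle of its length, at bench height; z up. Grip across the barrel (along its x) at the origin
- small_beaker: open translucent white plastic beaker, 61 mm high, 57 mm across the rim, 48 mm across the foot, upright. Grip across the outside from above, about 40 mm above the foot (some 53 mm wide there). Origin: centre of the foot; z up
- red_tube: closed 15 ml tube, white body, red screw cap on top, stands upright by itself on the bench top. 108 mm high, body 16 mm in diameter, cap 21 mm in diameter from 94 mm up. Grip the body just under the cap, for instance 80 mm above the foot, across any direction. Origin: centre of the foot; z up along the tube
- blue_tube: closed 15 ml tube, white body, blue screw cap on top, stands upright by itself on the bench top. 108 mm high, body 16 mm in diameter, cap 21 mm in diameter from 94 mm up. Grip the body just under the cap, for instance 80 mm above the foot, across any direction. Origin: centre of the foot; z up along the tube
- jar: wide-neck white plastic jar with a ribbed white screw cap fixed on it, 62 mm in diameter, 86 mm high, upright. Grip across the cap or upper body from above, about 60 mm above the foot. Origin: centre of the foot; z up
- open_tube: open white sample tube of the stock, not needed for either kit: 26 mm in diameter, 67 mm high, stands upright among the other things. Origin: centre of the foot; z up
- timer: white digital timer, 64 by 64 mm, 18 mm high, lying at the front of the bench; not part of the job. Origin: centre of the underside; z up
Mind the look-alikes: they are no part of the job. Leave any orange, purple or turquoise look-alike of the small_beaker alone.

How it is judged:
By the outcome, as a careful person would: the job done as asked, in the order asked, and still so for the second after the job is handed in, with the robot touching nothing.
It also fails if it takes over 118 s, if anything falls off the work surface, if the arm or the gripper's body presses on something with over 40 N, if the wrist force passes 120 N, or if a joint passes its speed limit or range.

## Working session

There is one attempt and no reset: what is moved stays moved. The work goes in short steps, Python scripts to look and compute and a tool call to move; the robot and the scene stay as the last step left them, time stands still between calls to the robot, and variables do not carry over. Pictures are saved under pics/ and viewed, at most 14 in all, crops included, and the job is handed in when it is done.

Besides the shell and the picture viewer there is one more tool, called by a JSON object that holds its "name" and its "arguments". drive_tool: Moves the arm, as the interface text tells. Its arguments: {"type":"object","properties":{"plan":{"type":"array"},"jaw":{"type":"number"}},"required":["plan"]}

```bash
ls; mkdir -p pics; cat > h.py <<'E'
import numpy as np,cv2
from bench import ctrl
def snap(n,tag):
    o=ctrl.get_obs(); p,d=ctrl.camera(n); cv2.imwrite(f'pics/{tag}.png',p[:,:,::-1]); np.savez(f'pics/{tag}.npz',p=p,d=d,eef=o['eef_pos'],rot=o['eef_rot']); return p,d
def world(n,d,uv):
    i=ctrl.camera_info(n);K=np.array(i['camera_matrix']);D=np.array(i['D'])
    uv=np.array(uv,float).reshape(-1,2);r=cv2.undistortPoints(uv[:,None],K,D)[:,0]
    z=d[uv[:,1].astype(int),uv[:,0].astype(int)]
    return (np.c_[r*z[:,None],z]-np.array(i['t']).ravel())@np.array(i['R'])
E
python3 - <<'E'
from h import *
o=ctrl.get_obs();print(o['time_s'],o['eef_pos'],o['eef_rot'])
for n in('top','side'):
    snap(n,n+'0');i=ctrl.camera_info(n);print(n,i)
E
```

```text
pics
0.0 [ 0.16261652 -0.55094418  0.23037279] [-8.82476787e-04  9.89734917e-01  1.42912607e-01  5.33837484e-05]
top {'camera_matrix': array([[412.43423513,   0.        , 317.44467514],
       [  0.        , 412.43423513, 197.61471394],
       [  0.        ,   0.        ,   1.        ]]), 'D': array([-0.00543733,  0.        ,  0.        ,  0.        ,  0.        ]), 'R': array([[ 2.85904805e-03, -9.99995910e-01, -7.52186525e-05],
       [-9.90405560e-01, -2.82123623e-03, -1.38162464e-01],
       [ 1.38161687e-01,  4.69510095e-04, -9.90409576e-01]]), 't': array([0.00272063, 0.53537661, 1.2199706 ])}
side {'camera_matrix': array([[415.33090244,   0.        , 318.08893947],
       [  0.        , 415.33090244, 199.6603867 ],
       [  0.        ,   0.        ,   1.        ]]), 'D': array([0.02110793, 0.        , 0.        , 0.        , 0.        ]), 'R': array([[-0.85110711, -0.52449827, -0.02276512],
       [-0.29931295,  0.52040894, -0.79974139],
       [ 0.43131015, -0.67385169, -0.59991288]]), 't': array([0.4423875 , 0.18777032, 0.793693  ])}
```

View pics/top0.png

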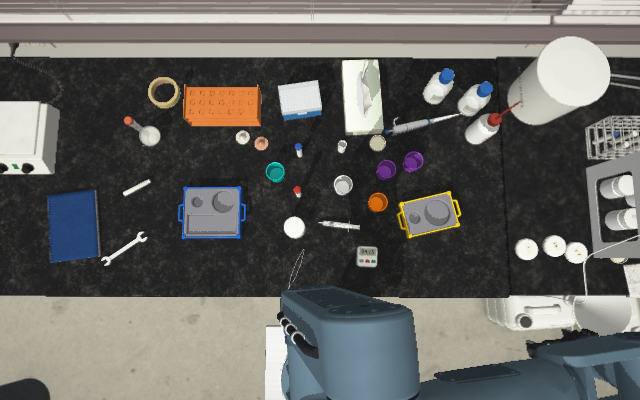

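View pics/side0.png

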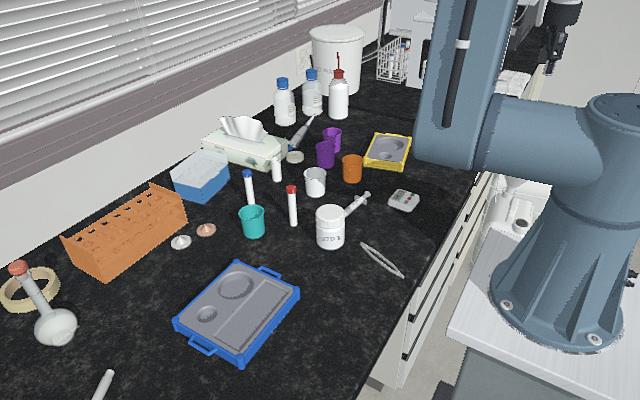

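The top view shows the blue tray at about (212,212) and the yellow tray at (429,215). The stock is the jar (294,228), syringe (340,225), beaker (343,185), red tube (297,191) and blue tube (298,150). Next I'll measure them.

```bash
cat > m.py <<'E'
from h import *
def cloud(tag,n):
    f=np.load(f'pics/{tag}.npz');d=f['d'];v,u=np.mgrid[0:400,0:640]
    W=world(n,d,np.c_[u.ravel(),v.ravel()]).reshape(400,640,3);W[d==0]=np.nan
    return f['p'].astype(int),W
E
python3 - <<'E'
from m import *
P,W=cloud('top0','top')
Z=W[...,2]
print('table z',np.nanmedian(Z[240:260,180:280]))
def comp(name,u,v,zmin,r=22,zmax=.2):
    m=np.zeros((400,640),np.uint8);s=np.s_[v-r:v+r,u-r:u+r]
    m[s]=(Z[s]>zmin)&(Z[s]<zmax)
    n,l,st,c=cv2.connectedComponentsWithStats(m)
    k=1+np.argmin([np.hypot(c[i][0]-u,c[i][1]-v) for i in range(1,n)])
    w=W[l==k];print(name,len(w),'mid',((w.min(0)+w.max(0))/2).round(4),'mean',w.mean(0).round(4),'ext',(w.max(0)-w.min(0)).round(3),'zmax',w[:,2].max().round(4))
    return w
comp('jar',294,228,.075);comp('beaker',343,185,.05);comp('red',297,191,.095);comp('blue',298,150,.095);comp('open',342,146,.055)
comp('orange',377,202,.05);comp('purp',386,170,.05);comp('turq',275,172,.05);comp('timer',367,257,.012)
w=comp('syr',340,225,.006,26,.03)
c,sz,a=cv2.minAreaRect((w[:,:2]*1000).astype(np.float32));print('syr rect',c,sz,a)
for nm,u,v in(('blue',212,212),('yel',429,215)):
    R=38;s=np.s_[v-R:v+R,u-R:u+R];p=P[s];z=Z[s]
    m=((p[...,2]-p[...,0]>60) if nm=='blue' else (p[...,0]-p[...,2]>80)&(p[...,1]-p[...,2]>60))&(z>.012)&(z<.05)
    w=W[s][m];c=cv2.minAreaRect((w[:,:2]*1000).astype(np.float32));print(nm,c,np.median(w[:,2]))
    # grey top and well floor centroid
    g=(p.max(-1)-p.min(-1)<30)&(z>0)&(z<.013)
    n,l,st,ce=cv2.connectedComponentsWithStats(g.astype(np.uint8))
    for k in range(1,n):
        if st[k][4]>25:
            q=W[s][l==k];print('  low',len(q),q.mean(0).round(4),(q.max(0)-q.min(0)).round(3))
im=P[130:275,170:470].astype(np.uint8)[:,:,::-1];cv2.imwrite('pics/crop.png',cv2.resize(im,None,fx=2.66,fy=2.66,interpolation=cv2.INTER_CUBIC))
i=ctrl.camera_info('wrist');print(i)
E
```

```text
table z 0.0012050833891248246
jar 351 mid [0.444  0.0719 0.086 ] mean [0.4437 0.0722 0.087 ] ext [0.061 0.058 0.015] zmax 0.0935
beaker 94 mid [ 0.5737 -0.0724  0.0585] mean [ 0.5758 -0.0723  0.0606] ext [0.056 0.054 0.016] zmax 0.0665
red 43 mid [0.5494 0.0632 0.1051] mean [0.5494 0.0634 0.1089] ext [0.019 0.018 0.018] zmax 0.1143
blue 46 mid [0.6774 0.0616 0.1064] mean [0.6775 0.0615 0.1082] ext [0.019 0.018 0.015] zmax 0.1139
open 31 mid [ 0.696  -0.0696  0.0641] mean [ 0.6967 -0.071   0.0646] ext [0.024 0.024 0.017] zmax 0.0725
orange 94 mid [ 0.5222 -0.1767  0.0586] mean [ 0.5237 -0.1784  0.0601] ext [0.054 0.055 0.017] zmax 0.067
purp 91 mid [ 0.6213 -0.2037  0.059 ] mean [ 0.6239 -0.2069  0.0601] ext [0.054 0.052 0.017] zmax 0.0673
turq 92 mid [0.6129 0.1327 0.0586] mean [0.6164 0.1352 0.0606] ext [0.056 0.055 0.017] zmax 0.0671
timer 389 mid [ 0.3596 -0.1474  0.0194] mean [ 0.36   -0.1466  0.0176] ext [0.06  0.062 0.015] zmax 0.0267
syr 198 mid [ 0.4524 -0.0608  0.0146] mean [ 0.4554 -0.0642  0.0146] ext [0.034 0.126 0.016] zmax 0.0224
syr rect (452.362548828125, -60.78000259
[... 607 characters left out ...]
.4957 -0.3663  0.0071] [0.075 0.073 0.013]
  low 75 [ 0.4785 -0.2958  0.0074] [0.029 0.027 0.012]
{'camera_matrix': array([[359.22046381,   0.        , 319.60528189],
       [  0.        , 359.22046381, 196.40601774],
       [  0.        ,   0.        ,   1.        ]]), 'D': array([-0.0802764,  0.       ,  0.       ,  0.       ,  0.       ]), 'T_tool_cam': array([[ 2.82131793e-04, -9.48787674e-01, -3.15914341e-01,
         8.09000913e-02],
       [ 9.99999880e-01,  3.93851723e-04, -2.89793429e-04,
        -7.05510061e-04],
       [ 3.99375841e-04, -3.15914221e-01,  9.48787671e-01,
        -1.42958764e-01],
       [ 0.00000000e+00,  0.00000000e+00,  0.00000000e+00,
         1.00000000e+00]])}
```

View pics/crop.png

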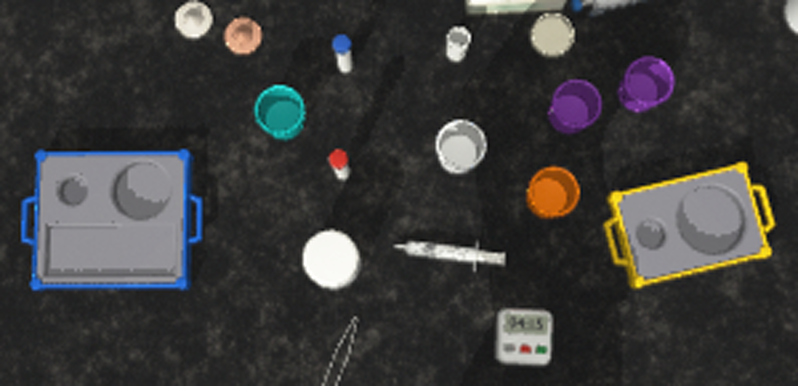

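```bash
cat > g.py <<'E'
import sys;from h import *
from scipy.spatial.transform import Rotation as Ro
# args: x,y,z,thetadeg ... ; prints rows relative to the current pose
o=ctrl.get_obs();w,x,y,z=o['eef_rot'];R=Ro.from_quat([x,y,z,w]).as_matrix();p=o['eef_pos']
th=np.degrees(np.arctan2(R[1,0],R[0,0]))
print('t',round(o['time_s'],2),'p',p.round(4),'th',th.round(2),'open',round(o['opening'],3),'gf',round(o['grasp_force'],1),'tilt',R[:,2].round(4),'F',np.round(o['wrist_force'],1))
for a in sys.argv[1:]:
    X=np.array([float(v) for v in a.split(',')]);d=R.T@(X[:3]-p)/.4
    print(a,d.round(4),round((th-X[3])/180,4))
E
python3 g.py .455,-.063,.2,83 ; python3 - <<'E'
from m import *
P,W=cloud('top0','top')
for u in range(320,360,3):
    c=W[212:240,u];k=(c[:,2]>.007)&(c[:,2]<.03)
    if k.any(): print(u,c[k].mean(0).round(4),c[k][:,2].max().round(3),np.ptp(c[k][:,0]).round(3))
E
```

```text
t 0.1 p [ 0.1626 -0.551   0.2305] th 16.44 open 1.001 gf 0.0 tilt [-1.0e-04  1.6e-03 -1.0e+00] F [ 0.1 -0.3 -0.5]
.455,-.063,.2,83 [ 1.0462 -0.9632  0.0781] -0.3698
320 [ 0.4631 -0.0038  0.0102] 0.01 0.0
323 [ 0.4598 -0.0131  0.0128] 0.016 0.012
326 [ 0.4595 -0.0222  0.017 ] 0.021 0.012
329 [ 0.4596 -0.0315  0.016 ] 0.022 0.012
332 [ 0.4583 -0.0408  0.0139] 0.02 0.015
335 [ 0.4566 -0.0499  0.0169] 0.021 0.012
338 [ 0.4491 -0.0592  0.0135] 0.017 0.052
341 [ 0.459  -0.0685  0.0143] 0.021 0.035
344 [ 0.4536 -0.0775  0.0165] 0.02 0.012
347 [ 0.4522 -0.0869  0.0146] 0.019 0.016
350 [ 0.4541 -0.0965  0.0097] 0.011 0.006
353 [ 0.4493 -0.1055  0.0123] 0.016 0.009
356 [ 0.4448 -0.1148  0.0113] 0.014 0.021
359 [ 0.4476 -0.1236  0.0154] 0.02 0.012
```

{"name": "drive_tool", "arguments": {"plan": [[[0.08, -0.08, 0.01, -0.03], [0.16, -0.15, 0.02, -0.07], [0.25, -0.23, 0.02, -0.1], [0.33, -0.31, 0.03, -0.14], [0.41, -0.38, 0.03, -0.17], [0.5, -0.46, 0.04, -0.2], [0.58, -0.54, 0.05, -0.23], [0.66, -0.61, 0.05, -0.26], [0.74, -0.69, 0.06, -0.3], [0.82, -0.76, 0.06, -0.33], [0.9, -0.83, 0.07, -0.36], [0.96, -0.88, 0.08, -0.37]]], "jaw": 0.45}}

```text
time_s: 1.1
eef_pos: [0.42, -0.1219, 0.2016]
eef_rot: [0.0, 0.747, 0.665, 0.0]
wrist_force: [1.6, -0.2, -0.3]
opening: 0.551
grasp_force: 0.0
```

```bash
python3 g.py .455,-.063,.2,83 .455,-.063,.06,83
```

```text
t 1.1 p [ 0.42   -0.1219  0.2016] th 83.31 open 0.551 gf 0.0 tilt [ 8.e-04 -5.e-04 -1.e+00] F [ 1.6 -0.2 -0.3]
.455,-.063,.2,83 [0.1564 0.0697 0.004 ] 0.0017
.455,-.063,.06,83 [0.1565 0.0694 0.354 ] 0.0017
```

{"name": "drive_tool", "arguments": {"plan": [[[0.07, 0.03, 0.02, 0], [0.13, 0.06, 0.08, 0], [0.155, 0.07, 0.15, 0], [0.155, 0.07, 0.2, 0], [0.155, 0.07, 0.2, 0], [0.155, 0.07, 0.2, 0]]]}}

```text
time_s: 1.6
eef_pos: [0.4537, -0.0652, 0.1205]
eef_rot: [-0.002, 0.749, 0.663, -0.001]
wrist_force: [0.5, 0.8, 0.3]
opening: 0.547
grasp_force: 0.0
```

```bash
python3 g.py .455,-.063,.003,83; cat > wr.py <<'E'
import sys;from h import *
from scipy.spatial.transform import Rotation as Ro
def W(tag):
    f=np.load(f'pics/{tag}.npz');d=f['d'];i=ctrl.camera_info('wrist');w,x,y,z=f['rot'];R=Ro.from_quat([x,y,z,w]).as_matrix()
    v,u=np.mgrid[0:400,0:640];r=cv2.undistortPoints(np.c_[u.ravel(),v.ravel()].astype(float)[:,None],np.array(i['camera_matrix']),np.array(i['D']))[:,0]
    c=np.c_[r*d.reshape(-1,1),d.ravel()];T=np.array(i['T_tool_cam'])
    X=((c@T[:3,:3].T+T[:3,3])@R.T+f['eef']).reshape(400,640,3);X[d==0]=np.nan
    return f['p'],X
E
python3 - <<'E'
from wr import *
snap('wrist','w1');p,X=W('w1')
m=(X[...,2]>.008)&(X[...,2]<.03)&(abs(X[...,0]-.455)<.05)
for y in np.arange(-.125,.01,.012):
    k=m&(abs(X[...,1]-y)<.003)
    if k.sum()>3:print(y.round(3),k.sum(),X[k].mean(0).round(4),X[k].max(0).round(4),X[k].min(0).round(4))
E
```

```text
t 1.6 p [ 0.4537 -0.0652  0.1205] th 83.06 open 0.547 gf 0.0 tilt [-0.0032  0.0013 -1.    ] F [0.5 0.8 0.3]
.455,-.063,.003,83 [0.0056 0.0036 0.2938] 0.0003
-0.125 72 [ 0.4493 -0.1227  0.0137] [ 0.4549 -0.122   0.0177] [ 0.4406 -0.1245  0.0083]
-0.113 102 [ 0.4481 -0.1131  0.01  ] [ 0.4538 -0.1101  0.0151] [ 0.4421 -0.1159  0.0081]
-0.101 99 [ 0.4496 -0.101   0.0101] [ 0.4552 -0.098   0.0156] [ 0.4437 -0.1039  0.0081]
-0.089 311 [ 0.4504 -0.0892  0.0146] [ 0.4689 -0.0861  0.0188] [ 0.4332 -0.092   0.008 ]
-0.077 171 [ 0.4526 -0.0769  0.0153] [ 0.4609 -0.074   0.0179] [ 0.4445 -0.08    0.0102]
-0.065 176 [ 0.4542 -0.0651  0.0152] [ 0.4622 -0.062   0.0184] [ 0.446  -0.068   0.0102]
-0.053 187 [ 0.4553 -0.053   0.0152] [ 0.4635 -0.05    0.0179] [ 0.4469 -0.056   0.0081]
-0.041 192 [ 0.4567 -0.041   0.0152] [ 0.4648 -0.038   0.0183] [ 0.4484 -0.044   0.0083]
-0.029 199 [ 0.4581 -0.029   0.0153] [ 0.4662 -0.026   0.0183] [ 0.4498 -0.032   0.0098]
-0.017 212 [ 0.4598 -0.017   0.0152] [ 0.4681 -0.014   0.0183] [ 0.4515 -0.02    0.0088]
-0.005 53 [ 0.4612 -0.0051  0.0103] [ 0.4633 -0.0023  0.0121] [ 0.4586 -0.0078  0.0086]
```

View pics/w1.png

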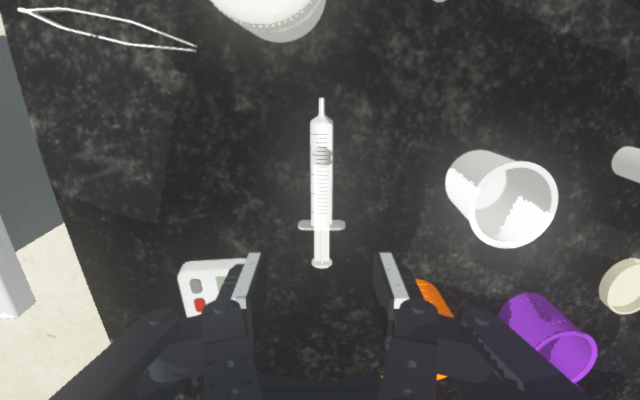

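The wrist view shows the syringe at (322,185), lined up between the fingers, with the nozzle away from the robot's wrist. Descending and gripping.

{"name": "drive_tool", "arguments": {"plan": [[[0.01, 0.002, 0.08, 0], [0.01, 0.002, 0.16, 0], [0.01, 0.002, 0.22, 0], [0.01, 0.002, 0.26, 0], [0.01, 0.002, 0.285, 0], [0.01, 0.002, 0.29, 0], [0.01, 0.002, 0.29, 0]]]}}

```text
time_s: 2.23
eef_pos: [0.4567, -0.0626, 0.0062]
eef_rot: [0.0, 0.749, 0.663, 0.0]
wrist_force: [-0.6, -0.1, 0.5]
opening: 0.549
grasp_force: 0.0
```

{"name": "drive_tool", "arguments": {"plan": [[[0, 0, 0, 0], [0, 0, 0, 0], [0, 0, 0, 0], [0, 0, 0, 0], [0, 0, 0, 0], [0, 0, 0, 0], [0, 0, 0, 0], [0, 0, 0, 0]]], "jaw": 1}}

```text
time_s: 2.9
eef_pos: [0.4574, -0.0625, 0.007]
eef_rot: [0.001, 0.749, 0.663, 0.001]
wrist_force: [-0.9, -0.7, 6.9]
opening: 0.171
grasp_force: 59.2
```

```bash
python3 g.py .4545,-.061,.16,83  .456,.33,.16,90
```

```text
t 2.9 p [ 0.4574 -0.0625  0.007 ] th 83.05 open 0.171 gf 59.2 tilt [ 0.0027 -0.0013 -1.    ] F [-0.9 -0.7  6.9]
.4545,-.061,.16,83 [ 0.0024 -0.0065 -0.3825] 0.0003
.456,.33,.16,90 [ 0.9731 -0.1211 -0.3837] -0.0386
```

{"name": "drive_tool", "arguments": {"plan": [[[0, 0, -0.06, 0], [0, 0, -0.14, 0], [0, 0, -0.24, 0], [0.03, 0, -0.33, 0], [0.1, -0.01, -0.38, -0.01], [0.19, -0.02, -0.38, -0.02], [0.29, -0.03, -0.38, -0.03], [0.39, -0.05, -0.38, -0.04], [0.49, -0.06, -0.38, -0.04], [0.59, -0.07, -0.38, -0.04], [0.69, -0.08, -0.38, -0.04], [0.79, -0.1, -0.38, -0.04]]]}}

```text
time_s: 3.9
eef_pos: [0.455, 0.2588, 0.1586]
eef_rot: [0.001, 0.706, 0.709, 0.001]
wrist_force: [1.4, 0.6, 0.4]
opening: 0.171
grasp_force: 58.7
```

```bash
python3 g.py .456,.3285,.16,90 .456,.3285,.08,90  .456,.3285,.025,90
```

```text
t 3.9 p [0.455  0.2588 0.1586] th 90.23 open 0.171 gf 58.7 tilt [ 2.4e-03  6.0e-04 -1.0e+00] F [1.4 0.6 0.4]
.456,.3285,.16,90 [ 0.1742  0.0032 -0.0033] 0.0013
.456,.3285,.08,90 [0.1741 0.0027 0.1967] 0.0013
.456,.3285,.025,90 [0.174  0.0024 0.3342] 0.0013
```

{"name": "drive_tool", "arguments": {"plan": [[[0.08, 0, 0, 0], [0.14, 0, 0, 0], [0.17, 0.002, 0.04, 0], [0.174, 0.002, 0.11, 0], [0.174, 0.002, 0.18, 0], [0.174, 0.002, 0.24, 0], [0.174, 0.002, 0.28, 0], [0.174, 0.002, 0.3, 0], [0.174, 0.002, 0.3, 0]]]}}

```text
time_s: 4.65
eef_pos: [0.454, 0.3258, 0.0361]
eef_rot: [-0.001, 0.706, 0.709, -0.001]
wrist_force: [0.2, 0.9, -0.1]
opening: 0.17
grasp_force: 58.7
```

```bash
python3 g.py .456,.3285,.025,90
```

```text
t 4.65 p [0.454  0.3258 0.0361] th 90.24 open 0.17 gf 58.7 tilt [-0.0027 -0.0012 -1.    ] F [ 0.2  0.9 -0.1]
.456,.3285,.025,90 [0.0069 0.0052 0.0277] 0.0013
```

{"name": "drive_tool", "arguments": {"plan": [[[0.004, 0.004, 0.01, 0], [0.006, 0.005, 0.02, 0], [0.006, 0.005, 0.027, 0], [0.006, 0.005, 0.027, 0], [0.006, 0.005, 0.027, 0]]]}}

```text
time_s: 5.07
eef_pos: [0.4574, 0.3288, 0.0271]
eef_rot: [0.0, 0.706, 0.709, 0.0]
wrist_force: [-0.2, 0.2, 0.1]
opening: 0.168
grasp_force: 58.7
```

{"name": "drive_tool", "arguments": {"plan": [[[0, 0, 0, 0], [0, 0, 0, 0], [0, 0, 0, 0], [0, 0, -0.01, 0], [0, 0, -0.03, 0], [0, 0, -0.08, 0], [0, 0, -0.16, 0], [0, 0, -0.25, 0], [0, 0, -0.34, 0], [0, 0, -0.4, 0], [0, 0, -0.4, 0]]], "jaw": 0.75}}

```text
time_s: 5.98
eef_pos: [0.4606, 0.3303, 0.1943]
eef_rot: [0.002, 0.706, 0.709, 0.006]
wrist_force: [0.7, 1.0, -0.0]
opening: 0.245
grasp_force: 0.0
```

```bash
python3 - <<'E'
from wr import *
snap('wrist','w2');snap('top','top2');p,X=W('w2')
m=(X[...,2]>.028)&(X[...,2]<.05)&(abs(X[...,0]-.456)<.035)&(abs(X[...,1]-.33)<.08)
print(X[m].min(0),X[m].max(0),X[m].mean(0))
import m as M
P,T=M.cloud('top2','top');Z=T[...,2]
for y in np.arange(.26,.41,.012):
    k=(abs(X[...,1]-y)<.003)&(abs(X[...,0]-.456)<.028)&(X[...,2]>.0245)&(X[...,2]<.05)
    if k.sum()>3:print(y.round(3),k.sum(),X[k].mean(0).round(4))
E
python3 g.py .573,-.072,.2,90 .573,-.072,.026,90
```

```text
[0.42145003 0.25028056 0.02800132] [0.49096911 0.40973456 0.03686063] [0.45652775 0.33688761 0.03290721]
0.272 86 [0.4572 0.2716 0.028 ]
0.284 77 [0.457  0.2841 0.0276]
0.296 47 [0.4586 0.2949 0.0279]
0.308 119 [0.4574 0.3078 0.033 ]
0.32 123 [0.4568 0.3201 0.0332]
0.332 125 [0.4577 0.332  0.033 ]
0.344 133 [0.457  0.3441 0.033 ]
0.356 133 [0.4566 0.3559 0.0331]
0.368 141 [0.4573 0.3681 0.0329]
0.38 127 [0.4572 0.3797 0.0313]
0.392 34 [0.457  0.3919 0.028 ]
0.404 291 [0.4562 0.405  0.0261]
t 6.08 p [0.4579 0.329  0.1887] th 90.24 open 0.249 gf 0.0 tilt [ 0.0034  0.0015 -1.    ] F [-0.6 -0.  -0.3]
.573,-.072,.2,90 [-1.0037  0.2836 -0.0289] 0.0013
.573,-.072,.026,90 [-1.0043  0.2822  0.4061] 0.0013
```

View pics/w2.png

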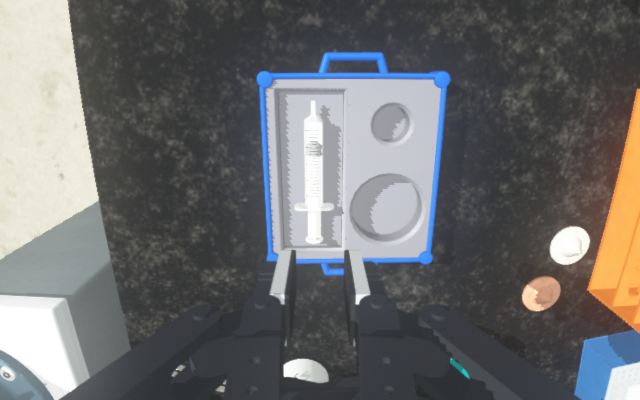

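The syringe lies flat in the long recess (315,170), and the wells are at (387,207) and (391,122). Next is the beaker.

{"name": "drive_tool", "arguments": {"plan": [[[-0.06, 0.02, -0.02, 0], [-0.15, 0.05, -0.03, 0], [-0.25, 0.07, -0.03, 0], [-0.35, 0.1, -0.03, 0], [-0.45, 0.13, -0.03, 0], [-0.55, 0.16, -0.03, 0], [-0.65, 0.19, -0.03, 0], [-0.75, 0.22, -0.03, 0], [-0.85, 0.25, -0.03, 0], [-0.93, 0.27, -0.03, 0], [-0.98, 0.28, -0.03, 0], [-1, 0.283, -0.03, 0]]], "jaw": 0}}

```text
time_s: 7.08
eef_pos: [0.5713, -0.074, 0.1967]
eef_rot: [-0.001, 0.707, 0.707, -0.001]
wrist_force: [-0.3, -0.5, 0.2]
opening: 1.0
grasp_force: 0.0
```

{"name": "drive_tool", "arguments": {"plan": [[[0, 0, 0.06, 0], [0, 0, 0.12, 0], [0, 0, 0.15, 0], [0, 0, 0.15, 0], [0, 0, 0.15, 0]]]}}

```text
time_s: 7.5
eef_pos: [0.571, -0.0699, 0.1377]
eef_rot: [-0.001, 0.705, 0.709, -0.001]
wrist_force: [0.4, 0.4, 0.8]
opening: 0.999
grasp_force: 0.0
```

```bash
python3 - <<'E'
from wr import *
p,X=W('w2')
for nm,c,r in(('L',(.5265,.2965),.034),('S',(.526,.376),.018)):
    d=np.hypot(X[...,0]-c[0],X[...,1]-c[1]);k=(d<r+.006)&(X[...,2]<.022)&(X[...,2]>0)
    (cc,rad)=cv2.minEnclosingCircle((X[k][:,:2]*1000).astype(np.float32));print(nm,cc,rad,X[k].mean(0))
snap('wrist','w3');p,X=W('w3')
k=(X[...,2]>.056)&(X[...,2]<.068)&(np.hypot(X[...,0]-.574,X[...,1]+.072)<.045)
print('beaker',X[k].min(0),X[k].max(0),(X[k].min(0)+X[k].max(0))/2,cv2.minEnclosingCircle((X[k][:,:2]*1000).astype(np.float32)))
E
python3 g.py .573,-.072,.026,90
```

```text
L (526.0929565429688, 294.4154357910156) 33.40925216674805 [0.52801989 0.29130095 0.00753952]
S (525.6219482421875, 374.2679748535156) 15.814995765686035 [0.5272476  0.37345643 0.00778764]
beaker [ 0.5436431  -0.09991414  0.05601852] [ 0.6003107  -0.04276123  0.06302953] [ 0.5719769  -0.07133768  0.05952403] ((572.1585693359375, -71.60453033447266), 28.86490249633789)
t 7.55 p [ 0.5721 -0.0703  0.139 ] th 90.28 open 0.997 gf 0.0 tilt [-1.e-04  1.e-04 -1.e+00] F [-0.  -0.1 -0.1]
.573,-.072,.026,90 [-0.0044  0.0024  0.2824] 0.0016
```

View pics/w3.png

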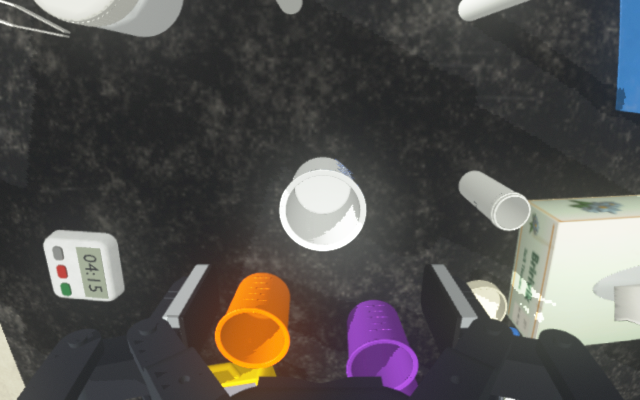

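The white beaker is at (322,208), centred between the open fingers and clear of the orange and purple ones.

{"name": "drive_tool", "arguments": {"plan": [[[-0.003, 0, 0.07, 0], [-0.003, 0, 0.15, 0], [-0.003, 0, 0.21, 0], [-0.003, 0, 0.25, 0], [-0.003, 0, 0.275, 0], [-0.003, 0, 0.28, 0], [-0.003, 0, 0.28, 0]]]}}

```text
time_s: 8.13
eef_pos: [0.5726, -0.0721, 0.0274]
eef_rot: [0.0, 0.706, 0.709, 0.0]
wrist_force: [-1.5, 0.6, 0.8]
opening: 0.999
grasp_force: 0.0
```

{"name": "drive_tool", "arguments": {"plan": [[[0, 0, 0, 0], [0, 0, 0, 0], [0, 0, 0, 0], [0, 0, 0, 0], [0, 0, 0, 0], [0, 0, 0, 0], [0, 0, 0, 0], [0, 0, 0, 0]]], "jaw": 1}}

```text
time_s: 8.8
eef_pos: [0.5732, -0.0724, 0.0287]
eef_rot: [0.001, 0.706, 0.709, 0.001]
wrist_force: [-2.0, 0.4, 6.3]
opening: 0.633
grasp_force: 62.2
```

```bash
python3 g.py .526,.2955,.2,90
```

```text
t 8.8 p [ 0.5732 -0.0724  0.0287] th 90.24 open 0.633 gf 62.2 tilt [ 2.7e-03 -9.0e-04 -1.0e+00] F [-2.   0.4  6.3]
.526,.2955,.2,90 [ 0.9199 -0.1131 -0.4294] 0.0013
```

{"name": "drive_tool", "arguments": {"plan": [[[0, 0, -0.05, 0], [0, 0, -0.13, 0], [0, 0, -0.22, 0], [0, 0, -0.32, 0], [0.02, 0, -0.4, 0], [0.08, -0.01, -0.43, 0], [0.17, -0.02, -0.43, 0], [0.27, -0.03, -0.43, 0], [0.37, -0.05, -0.43, 0], [0.47, -0.06, -0.43, 0], [0.57, -0.07, -0.43, 0], [0.67, -0.08, -0.43, 0]]]}}

```text
time_s: 9.8
eef_pos: [0.5386, 0.1976, 0.1998]
eef_rot: [0.001, 0.706, 0.708, 0.001]
wrist_force: [1.0, 0.4, 0.4]
opening: 0.632
grasp_force: 63.1
```

```bash
python3 g.py .526,.2955,.2,90 .526,.2955,.05,90
```

```text
t 9.8 p [0.5386 0.1976 0.1998] th 90.22 open 0.632 gf 63.1 tilt [ 1.9e-03  3.0e-04 -1.0e+00] F [1.  0.4 0.4]
.526,.2955,.2,90 [ 0.2448 -0.0305 -0.0005] 0.0012
.526,.2955,.05,90 [ 0.2447 -0.0312  0.3745] 0.0012
```

{"name": "drive_tool", "arguments": {"plan": [[[0.08, -0.01, 0, 0], [0.16, -0.02, 0, 0], [0.22, -0.03, 0.01, 0], [0.245, -0.031, 0.05, 0], [0.245, -0.031, 0.13, 0], [0.245, -0.031, 0.21, 0], [0.245, -0.031, 0.28, 0], [0.245, -0.031, 0.34, 0], [0.245, -0.031, 0.37, 0], [0.245, -0.031, 0.37, 0], [0.245, -0.031, 0.37, 0]]]}}

```text
time_s: 10.72
eef_pos: [0.5264, 0.2938, 0.0512]
eef_rot: [0.0, 0.706, 0.709, 0.0]
wrist_force: [0.4, -0.0, -1.0]
opening: 0.633
grasp_force: 63.1
```

```bash
python3 g.py .526,.2955,.035,90
```

```text
t 10.72 p [0.5264 0.2938 0.0512] th 90.23 open 0.633 gf 63.1 tilt [ 1.e-04  0.e+00 -1.e+00] F [ 0.4 -0.  -1. ]
.526,.2955,.035,90 [ 0.0043 -0.0009  0.0405] 0.0013
```

{"name": "drive_tool", "arguments": {"plan": [[[0.004, 0, 0.015, 0], [0.004, 0, 0.03, 0], [0.004, 0, 0.04, 0], [0.004, 0, 0.042, 0], [0.004, 0, 0.042, 0]]]}}

```text
time_s: 11.13
eef_pos: [0.5267, 0.2956, 0.0348]
eef_rot: [0.0, 0.706, 0.709, 0.001]
wrist_force: [-0.2, 0.3, 3.3]
opening: 0.634
grasp_force: 63.4
```

{"name": "drive_tool", "arguments": {"plan": [[[0, 0, 0, 0], [0, 0, 0, 0], [0, 0, 0, 0], [0, 0, 0, 0], [0, 0, -0.04, 0], [0, 0, -0.1, 0], [0, 0, -0.19, 0], [0, 0, -0.28, 0], [0, 0, -0.37, 0], [0, 0, -0.4, 0], [0, 0, -0.4, 0]]], "jaw": 0.15}}

```text
time_s: 12.05
eef_pos: [0.5287, 0.2963, 0.1988]
eef_rot: [0.002, 0.706, 0.709, 0.004]
wrist_force: [0.4, -0.3, 1.3]
opening: 0.849
grasp_force: 0.0
```

```bash
python3 g.py .549,.063,.195,90; python3 -c "
from h import *
p,d=snap('top','top3');cv2.imwrite('pics/c3.png',cv2.resize(p[150:270,170:370,::-1],None,fx=3,fy=3))"
```

```text
t 12.05 p [0.5287 0.2963 0.1988] th 90.24 open 0.849 gf 0.0 tilt [ 0.0082  0.0027 -1.    ] F [ 0.4 -0.3  1.3]
.549,.063,.195,90 [-0.5834  0.0483  0.0083] 0.0013
```

View pics/c3.png

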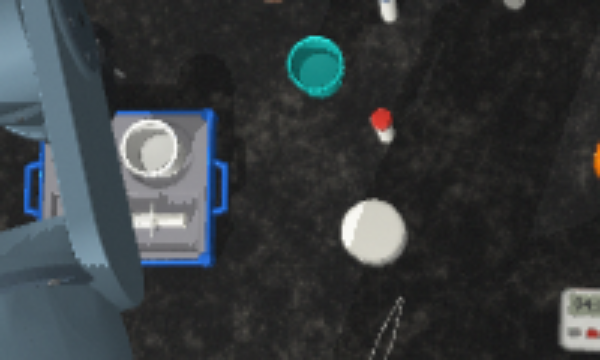

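The beaker is upright in the large well at crop pixel (150,148). Next is the red tube.

{"name": "drive_tool", "arguments": {"plan": [[[-0.06, 0.005, 0, 0], [-0.15, 0.012, 0, 0], [-0.25, 0.02, 0, 0], [-0.35, 0.03, 0, 0], [-0.44, 0.037, 0, 0], [-0.52, 0.043, 0, 0], [-0.57, 0.048, 0, 0], [-0.58, 0.05, 0, 0], [-0.58, 0.05, 0, 0], [-0.58, 0.05, 0, 0]]], "jaw": 0.5}}

```text
time_s: 12.93
eef_pos: [0.5461, 0.0639, 0.1922]
eef_rot: [-0.001, 0.706, 0.708, -0.001]
wrist_force: [-0.2, -0.4, -0.6]
opening: 0.501
grasp_force: 0.0
```

```bash
cat > tube.py <<'E'
import sys
from wr import *
tag,cx,cy=sys.argv[1],float(sys.argv[2]),float(sys.argv[3])
snap('wrist',tag);p,X=W(tag)
D=np.hypot(X[...,0]-cx,X[...,1]-cy)
k=(X[...,2]>.1)&(X[...,2]<.115)&(D<.03)
print('cap',k.sum(),X[k].min(0),X[k].max(0),(X[k].min(0)+X[k].max(0))/2, p[k].mean(0))
k=(X[...,2]>.02)&(X[...,2]<.08)&(D<.03);print('body',X[k].mean(0) if k.any() else 0)
E
python3 tube.py w4 .5494 .0633; python3 g.py .549,.063,.063,90
```

```text
cap 795 [0.53804272 0.05439157 0.10020519] [0.55933484 0.07534953 0.1109152 ] [0.54868878 0.06487055 0.1055602 ] [199.86666667  64.97106918  56.03144654]
body [0.54843562 0.07136224 0.05290536]
t 12.98 p [0.5462 0.0644 0.1926] th 90.27 open 0.497 gf 0.0 tilt [-2.2e-03  7.0e-04 -1.0e+00] F [ 0.4  0.4 -0.3]
.549,.063,.063,90 [-0.0038  0.0076  0.3239] 0.0015
```

{"name": "drive_tool", "arguments": {"plan": [[[0, 0.005, 0.07, 0], [0, 0.005, 0.15, 0], [0, 0.005, 0.23, 0], [0, 0.005, 0.29, 0], [0, 0.005, 0.315, 0], [0, 0.005, 0.322, 0], [0, 0.005, 0.322, 0], [0, 0.005, 0.322, 0]]]}}

```text
time_s: 13.65
eef_pos: [0.5502, 0.0639, 0.0665]
eef_rot: [0.001, 0.705, 0.709, 0.001]
wrist_force: [-0.3, 1.0, 0.5]
opening: 0.5
grasp_force: 0.0
```

{"name": "drive_tool", "arguments": {"plan": [[[0, 0, 0, 0], [0, 0, 0, 0], [0, 0, 0, 0], [0, 0, 0, 0], [0, 0, 0, 0], [0, 0, 0, 0], [0, 0, 0, 0]]], "jaw": 1}}

```text
time_s: 14.23
eef_pos: [0.5503, 0.0633, 0.0668]
eef_rot: [0.001, 0.706, 0.708, 0.001]
wrist_force: [-1.4, 1.2, 6.7]
opening: 0.166
grasp_force: 58.6
```

```bash
python3 g.py .526,.375,.2,90
```

```text
t 14.23 p [0.5503 0.0633 0.0668] th 90.22 open 0.166 gf 58.6 tilt [ 2.9e-03 -2.0e-04 -1.0e+00] F [-1.4  1.2  6.7]
.526,.375,.2,90 [ 0.7795 -0.0568 -0.3334] 0.0012
```

{"name": "drive_tool", "arguments": {"plan": [[[0, 0, -0.05, 0], [0, 0, -0.13, 0], [0, 0, -0.22, 0], [0, 0, -0.3, 0], [0.03, 0, -0.33, 0], [0.1, -0.01, -0.33, 0], [0.2, -0.015, -0.33, 0], [0.3, -0.02, -0.33, 0], [0.4, -0.03, -0.33, 0], [0.5, -0.04, -0.33, 0], [0.6, -0.045, -0.33, 0], [0.69, -0.05, -0.33, 0]]]}}

```text
time_s: 15.23
eef_pos: [0.5267, 0.342, 0.1967]
eef_rot: [-0.0, 0.705, 0.709, -0.0]
wrist_force: [2.5, -0.3, 0.3]
opening: 0.163
grasp_force: 58.5
```

{"name": "drive_tool", "arguments": {"plan": [[[0.05, -0.004, 0, 0], [0.08, -0.006, 0, 0], [0.09, -0.006, 0, 0], [0.09, -0.006, 0, 0], [0.09, -0.006, 0, 0], [0.09, -0.006, 0, 0]]]}}

```text
time_s: 15.73
eef_pos: [0.5258, 0.3738, 0.1969]
eef_rot: [0.0, 0.706, 0.708, -0.0]
wrist_force: [-0.7, -0.4, -0.0]
opening: 0.169
grasp_force: 58.5
```

```bash
python3 g.py .526,.375,.2,90 .526,.375,.0735,90
```

```text
t 15.73 p [0.5258 0.3738 0.1969] th 90.13 open 0.169 gf 58.5 tilt [-2.e-04 -5.e-04 -1.e+00] F [-0.7 -0.4 -0. ]
.526,.375,.2,90 [ 0.0029  0.0006 -0.0077] 0.0007
.526,.375,.0735,90 [0.0031 0.0006 0.3086] 0.0007
```

{"name": "drive_tool", "arguments": {"plan": [[[0.003, 0, 0.06, 0], [0.003, 0, 0.13, 0], [0.003, 0, 0.2, 0], [0.003, 0, 0.25, 0], [0.003, 0, 0.28, 0], [0.003, 0, 0.295, 0], [0.003, 0, 0.303, 0], [0.003, 0, 0.308, 0], [0.003, 0, 0.308, 0], [0.003, 0, 0.308, 0]]]}}

```text
time_s: 16.57
eef_pos: [0.5263, 0.3769, 0.0753]
eef_rot: [0.0, 0.706, 0.709, 0.001]
wrist_force: [-0.3, 1.1, -0.4]
opening: 0.165
grasp_force: 58.5
```

```bash
python3 g.py .526,.375,.0735,90
```

```text
t 16.57 p [0.5263 0.3769 0.0753] th 90.23 open 0.165 gf 58.5 tilt [ 0.0021  0.001  -1.    ] F [-0.3  1.1 -0.4]
.526,.375,.0735,90 [-0.0047 -0.0007  0.0045] 0.0013
```

{"name": "drive_tool", "arguments": {"plan": [[[-0.002, 0, 0.003, 0], [-0.002, 0, 0.006, 0], [-0.002, 0, 0.006, 0]]]}}

```text
time_s: 16.82
eef_pos: [0.5261, 0.3761, 0.0728]
eef_rot: [0.0, 0.706, 0.709, 0.001]
wrist_force: [-0.1, -0.7, 3.7]
opening: 0.163
grasp_force: 58.7
```

{"name": "drive_tool", "arguments": {"plan": [[[0, 0, 0, 0], [0, 0, 0, 0], [0, 0, 0, 0], [0, 0, 0, 0], [0, 0, -0.04, 0], [0, 0, -0.1, 0], [0, 0, -0.19, 0], [0, 0, -0.28, 0], [0, 0, -0.32, 0], [0, 0, -0.32, 0], [0, 0, -0.32, 0]]], "jaw": 0.6}}

```text
time_s: 17.73
eef_pos: [0.5259, 0.376, 0.2007]
eef_rot: [0.0, 0.706, 0.709, 0.001]
wrist_force: [0.1, 0.4, -0.5]
opening: 0.4
grasp_force: 0.0
```

```bash
python3 tube.py w5 .526 .375; python3 g.py .444,.0722,.2,90
```

```text
cap 547 [0.51428719 0.36702094 0.10274968] [0.53549436 0.38796277 0.11499857] [0.52489078 0.37749185 0.10887413] [236.4606947  110.69652651 105.93418647]
body [0.5267182  0.38076012 0.02985851]
t 17.78 p [0.5249 0.3756 0.1988] th 90.23 open 0.401 gf 0.0 tilt [-7.e-04 -3.e-04 -1.e+00] F [-0.4 -0.1 -0.2]
.444,.0722,.2,90 [-0.7576 -0.2054 -0.0027] 0.0013
```

View pics/w5.png

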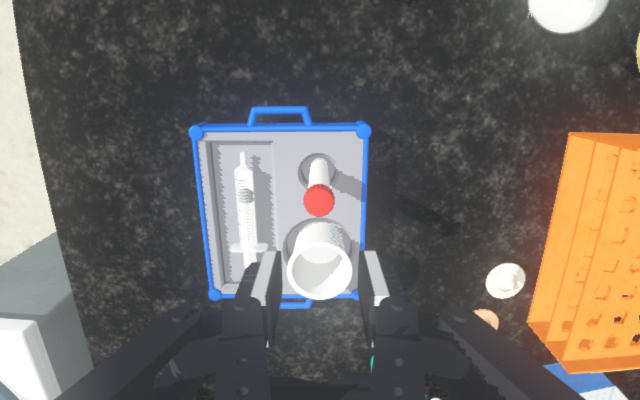

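The water kit is complete: the red tube stands in the small well (318,190), the beaker is in the large well (320,265), and the syringe lies at (245,205). Next is the jar.

{"name": "drive_tool", "arguments": {"plan": [[[-0.06, -0.015, 0, 0], [-0.15, -0.04, 0, 0], [-0.25, -0.07, 0, 0], [-0.34, -0.09, 0, 0], [-0.44, -0.12, 0, 0], [-0.53, -0.145, 0, 0], [-0.62, -0.17, 0, 0], [-0.7, -0.19, 0, 0], [-0.75, -0.205, 0, 0], [-0.757, -0.205, 0, 0], [-0.757, -0.205, 0, 0], [-0.757, -0.205, 0, 0]]], "jaw": 0}}

```text
time_s: 18.78
eef_pos: [0.4442, 0.073, 0.1984]
eef_rot: [-0.001, 0.706, 0.708, -0.0]
wrist_force: [0.6, 0.7, 0.7]
opening: 0.995
grasp_force: 0.0
```

```bash
python3 - <<'E'
from wr import *
snap('wrist','w6');p,X=W('w6')
k=(X[...,2]>.078)&(X[...,2]<.095)&(np.hypot(X[...,0]-.444,X[...,1]-.072)<.045)
print('jar',k.sum(),X[k].min(0),X[k].max(0),cv2.minEnclosingCircle((X[k][:,:2]*1000).astype(np.float32)))
E
python3 g.py .444,.072,.041,90
```

```text
jar 5021 [0.41191919 0.04335024 0.07800089] [0.47352445 0.10439405 0.08873182] ((442.7294006347656, 73.78009796142578), 30.86795425415039)
t 18.83 p [0.4443 0.0734 0.1986] th 90.25 open 1.002 gf 0.0 tilt [-1.5e-03  6.0e-04 -1.0e+00] F [ 0.5  0.5 -1. ]
.444,.072,.041,90 [-3.600e-03 -3.000e-04  3.941e-01] 0.0014
```

{"name": "drive_tool", "arguments": {"plan": [[[0, -0.003, 0.07, 0], [0, -0.003, 0.16, 0], [0, -0.003, 0.24, 0], [0, -0.003, 0.31, 0], [0, -0.003, 0.36, 0], [0, -0.003, 0.385, 0], [0, -0.003, 0.39, 0], [0, -0.003, 0.39, 0]]]}}

```text
time_s: 19.5
eef_pos: [0.4433, 0.0733, 0.0432]
eef_rot: [-0.0, 0.705, 0.709, -0.0]
wrist_force: [-0.7, -0.0, -0.2]
opening: 1.005
grasp_force: 0.0
```

{"name": "drive_tool", "arguments": {"plan": [[[0, 0, 0, 0], [0, 0, 0, 0], [0, 0, 0, 0], [0, 0, 0, 0], [0, 0, 0, 0], [0, 0, 0, 0], [0, 0, 0, 0]]], "jaw": 1}}

```text
time_s: 20.08
eef_pos: [0.4448, 0.0726, 0.0453]
eef_rot: [0.001, 0.706, 0.708, 0.001]
wrist_force: [-1.3, 1.6, 6.8]
opening: 0.692
grasp_force: 64.0
```

```bash
python3 g.py .443,.0735,.2,90 .494,-.364,.2,90;  python3 - <<'E'
from m import *
P,W=cloud('top0','top');Z=W[...,2]
# hole edge from insert-top: points at insert height vs lower, near each well
for nm,c,r in(('L',(.494,-.364),.039),('S',(.4772,-.2935),.016),('Lblue',(.526,.2955),.033),('Sblue',(.526,.376),.016)):
    d=np.hypot(W[...,0]-c[0],W[...,1]-c[1]);k=(d<r+.006)&(Z<.021)&(Z>0)
    print(nm,cv2.minEnclosingCircle((W[k][:,:2]*1000).astype(np.float32)))
E
```

```text
t 20.08 p [0.4448 0.0726 0.0453] th 90.23 open 0.692 gf 64.0 tilt [ 0.0031  0.     -1.    ] F [-1.3  1.6  6.8]
.443,.0735,.2,90 [ 0.0022 -0.0032 -0.3868] 0.0013
.494,-.364,.2,90 [-1.092   0.12   -0.3865] 0.0013
L ((495.01513671875, -363.19580078125), 40.243106842041016)
S ((476.3831787109375, -295.57720947265625), 16.829740524291992)
Lblue ((527.9783935546875, 296.0849304199219), 34.44354248046875)
Sblue ((525.1532592773438, 379.7600402832031), 17.80925750732422)
```

{"name": "drive_tool", "arguments": {"plan": [[[0, 0, -0.05, 0], [0, 0, -0.13, 0], [0, 0, -0.22, 0], [0, 0, -0.31, 0], [-0.03, 0, -0.37, 0], [-0.09, 0.01, -0.385, 0], [-0.18, 0.02, -0.385, 0], [-0.28, 0.03, -0.385, 0], [-0.38, 0.04, -0.385, 0], [-0.48, 0.05, -0.385, 0], [-0.58, 0.06, -0.385, 0], [-0.68, 0.08, -0.385, 0]]]}}

```text
time_s: 21.08
eef_pos: [0.4762, -0.2014, 0.1986]
eef_rot: [0.001, 0.706, 0.708, 0.0]
wrist_force: [1.0, 0.5, -0.9]
opening: 0.691
grasp_force: 65.2
```

{"name": "drive_tool", "arguments": {"plan": [[[-0.1, 0.01, 0, 0], [-0.2, 0.02, 0, 0], [-0.29, 0.03, 0, 0], [-0.36, 0.035, 0, 0], [-0.4, 0.04, 0, 0], [-0.41, 0.04, 0, 0], [-0.41, 0.04, 0, 0], [-0.41, 0.04, 0, 0]]]}}

```text
time_s: 21.75
eef_pos: [0.493, -0.3624, 0.1977]
eef_rot: [-0.0, 0.706, 0.709, 0.0]
wrist_force: [-0.3, 0.0, -1.4]
opening: 0.687
grasp_force: 65.2
```

```bash
python3 - <<'E'
from wr import *
snap('wrist','w7');p,X=W('w7')
for nm,c,r in(('L',(.494,-.3635),.039),('S',(.4772,-.294),.016)):
    d=np.hypot(X[...,0]-c[0],X[...,1]-c[1]);k=(d<r+.006)&(X[...,2]<.021)&(X[...,2]>0)
    if k.sum()>20: print(nm,cv2.minEnclosingCircle((X[k][:,:2]*1000).astype(np.float32)))
E
python3 g.py .494,-.3635,.2,90 .494,-.3635,.06,90
```

```text
L ((492.5987243652344, -362.58056640625), 39.215267181396484)
S ((475.6522216796875, -292.211181640625), 16.1777286529541)
t 21.8 p [ 0.4931 -0.3619  0.1977] th 90.28 open 0.693 gf 65.2 tilt [-0.e+00  5.e-04 -1.e+00] F [ 0.1 -0.4 -1.5]
.494,-.3635,.2,90 [-0.004   0.0022 -0.0058] 0.0015
.494,-.3635,.06,90 [-0.0041  0.0022  0.3442] 0.0015
```

View pics/w7.png

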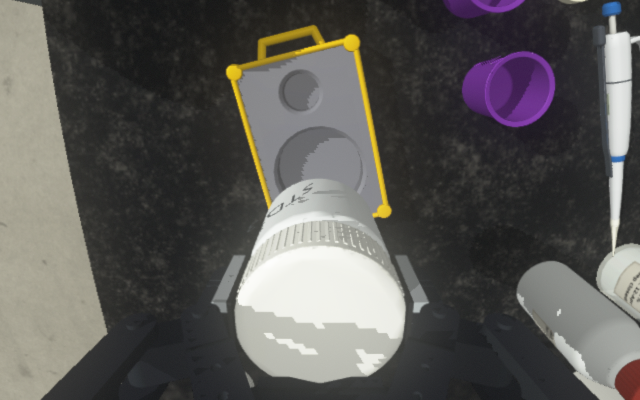

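The yellow tray is well aligned, with the large well at (320,165) ahead of the jar in view.

{"name": "drive_tool", "arguments": {"plan": [[[-0.002, 0.001, 0.06, 0], [-0.002, 0.001, 0.14, 0], [-0.002, 0.001, 0.22, 0], [-0.002, 0.001, 0.28, 0], [-0.002, 0.001, 0.32, 0], [-0.002, 0.001, 0.345, 0], [-0.002, 0.001, 0.357, 0], [-0.002, 0.001, 0.362, 0], [-0.002, 0.001, 0.362, 0], [-0.002, 0.001, 0.362, 0]]]}}

```text
time_s: 22.63
eef_pos: [0.4944, -0.3645, 0.0541]
eef_rot: [0.001, 0.706, 0.709, -0.0]
wrist_force: [0.1, -0.3, -1.7]
opening: 0.688
grasp_force: 65.2
```

```bash
python3 g.py .4935,-.363,.0505,90
```

```text
t 22.63 p [ 0.4944 -0.3645  0.0541] th 90.25 open 0.688 gf 65.2 tilt [ 0.0016 -0.0017 -1.    ] F [ 0.1 -0.3 -1.7]
.4935,-.363,.0505,90 [ 0.0039 -0.0021  0.0089] 0.0014
```

{"name": "drive_tool", "arguments": {"plan": [[[0.002, 0, 0.005, 0], [0.002, 0, 0.009, 0], [0.002, 0, 0.009, 0]]]}}

```text
time_s: 22.88
eef_pos: [0.4944, -0.3641, 0.0513]
eef_rot: [0.001, 0.706, 0.709, -0.0]
wrist_force: [-2.6, 2.1, 8.4]
opening: 0.691
grasp_force: 66.2
```

{"name": "drive_tool", "arguments": {"plan": [[[0, 0, 0, 0], [0, 0, 0, 0], [0, 0, 0, 0], [0, 0, 0, 0], [0, 0, -0.04, 0], [0, 0, -0.1, 0], [0, 0, -0.19, 0], [0, 0, -0.28, 0], [0, 0, -0.36, 0], [0, 0, -0.37, 0], [0, 0, -0.37, 0]]], "jaw": 0}}

```text
time_s: 23.8
eef_pos: [0.4949, -0.3646, 0.2003]
eef_rot: [0.003, 0.706, 0.709, -0.0]
wrist_force: [-0.2, -0.2, 0.0]
opening: 0.999
grasp_force: 0.0
```

```bash
python3 - <<'E'
from m import *
snap('top','top4');P,W=cloud('top4','top');Z=W[...,2]
k=(Z>.075)&(Z<.11)&(np.hypot(W[...,0]-.494,W[...,1]+.363)<.06);print('jar',k.sum(),W[k].mean(0) if k.any() else 0)
E
python3 g.py .6775,.0615,.2,90
```

```text
jar 121 [ 0.50673079 -0.34875387  0.0911853 ]
t 23.85 p [ 0.4938 -0.3635  0.1977] th 90.23 open 1.001 gf 0.0 tilt [ 0.0013 -0.0014 -1.    ] F [-0.2  0.2 -0.5]
.6775,.0615,.2,90 [ 1.0606  0.4635 -0.0065] 0.0013
```

{"name": "drive_tool", "arguments": {"plan": [[[0.05, 0.02, 0, 0], [0.13, 0.06, 0, 0], [0.22, 0.1, 0, 0], [0.31, 0.14, 0, 0], [0.4, 0.17, 0, 0], [0.49, 0.21, 0, 0], [0.58, 0.25, 0, 0], [0.67, 0.29, 0, 0], [0.76, 0.33, 0, 0], [0.85, 0.37, 0, 0], [0.93, 0.41, 0, 0], [0.98, 0.43, 0, 0]]], "jaw": 0.5}}

```text
time_s: 24.85
eef_pos: [0.6635, 0.0334, 0.1938]
eef_rot: [-0.002, 0.705, 0.709, -0.001]
wrist_force: [0.7, -1.0, -0.7]
opening: 0.506
grasp_force: 0.0
```

{"name": "drive_tool", "arguments": {"plan": [[[0.05, 0.02, 0, 0], [0.08, 0.034, 0, 0], [0.08, 0.034, 0, 0], [0.08, 0.034, 0, 0], [0.08, 0.034, 0, 0]]]}}

```text
time_s: 25.27
eef_pos: [0.6768, 0.0603, 0.196]
eef_rot: [-0.0, 0.706, 0.708, -0.001]
wrist_force: [-0.6, 0.2, 0.4]
opening: 0.5
grasp_force: 0.0
```

```bash
python3 tube.py w8 .6775 .0615; python3 g.py .6775,.0615,.065,90
```

```text
cap 767 [0.66657366 0.05245541 0.10001007] [0.68754875 0.07308726 0.11102519] [0.6770612  0.06277134 0.10551763] [ 56.11994785 100.18904824 187.08735332]
body [0.67699902 0.06900281 0.05332329]
t 25.32 p [0.6769 0.06   0.1964] th 90.15 open 0.501 gf 0.0 tilt [-1.2e-03 -3.0e-04 -1.0e+00] F [ 0.1 -0.7  0.4]
.6775,.0615,.065,90 [0.0037 0.0019 0.3285] 0.0008
```

{"name": "drive_tool", "arguments": {"plan": [[[0.005, 0, 0.07, 0], [0.005, 0, 0.15, 0], [0.005, 0, 0.23, 0], [0.005, 0, 0.29, 0], [0.005, 0, 0.32, 0], [0.005, 0, 0.327, 0], [0.005, 0, 0.327, 0], [0.005, 0, 0.327, 0]]]}}

```text
time_s: 25.98
eef_pos: [0.6788, 0.0629, 0.0682]
eef_rot: [0.001, 0.706, 0.708, 0.001]
wrist_force: [0.5, -0.0, 0.8]
opening: 0.503
grasp_force: 0.0
```

{"name": "drive_tool", "arguments": {"plan": [[[0, 0, 0, 0], [0, 0, 0, 0], [0, 0, 0, 0], [0, 0, 0, 0], [0, 0, 0, 0], [0, 0, 0, 0], [0, 0, 0, 0]]], "jaw": 1}}

```text
time_s: 26.57
eef_pos: [0.6787, 0.0635, 0.0684]
eef_rot: [0.001, 0.706, 0.709, 0.001]
wrist_force: [0.0, -0.5, 6.3]
opening: 0.166
grasp_force: 58.7
```

```bash
python3 g.py .4765,-.293,.22,90
```

```text
t 26.57 p [0.6787 0.0635 0.0684] th 90.24 open 0.166 gf 58.7 tilt [ 3.2e-03 -4.0e-04 -1.0e+00] F [ 0.  -0.5  6.3]
.4765,-.293,.22,90 [-0.8892 -0.5082 -0.3802] 0.0014
```

{"name": "drive_tool", "arguments": {"plan": [[[0, 0, -0.05, 0], [0, 0, -0.13, 0], [0, 0, -0.22, 0], [0, 0, -0.31, 0], [-0.03, -0.02, -0.37, 0], [-0.09, -0.05, -0.38, 0], [-0.17, -0.1, -0.38, 0], [-0.26, -0.15, -0.38, 0], [-0.34, -0.2, -0.38, 0], [-0.43, -0.25, -0.38, 0], [-0.51, -0.29, -0.38, 0], [-0.59, -0.34, -0.38, 0]]]}}

```text
time_s: 27.57
eef_pos: [0.5416, -0.1744, 0.2188]
eef_rot: [0.001, 0.706, 0.709, 0.0]
wrist_force: [-0.2, 0.0, 0.2]
opening: 0.164
grasp_force: 58.6
```

{"name": "drive_tool", "arguments": {"plan": [[[-0.08, -0.04, 0, 0], [-0.16, -0.09, 0, 0], [-0.23, -0.13, 0, 0], [-0.28, -0.16, 0, 0], [-0.297, -0.168, 0, 0], [-0.297, -0.168, 0, 0], [-0.297, -0.168, 0, 0], [-0.297, -0.168, 0, 0]]]}}

```text
time_s: 28.23
eef_pos: [0.4763, -0.291, 0.2183]
eef_rot: [-0.0, 0.705, 0.709, 0.0]
wrist_force: [0.8, -0.2, 0.5]
opening: 0.158
grasp_force: 58.6
```

```bash
python3 g.py .4765,-.293,.22,90 .4765,-.293,.0745,90
```

```text
t 28.23 p [ 0.4763 -0.291   0.2183] th 90.29 open 0.158 gf 58.6 tilt [ 3.e-04  4.e-04 -1.e+00] F [ 0.8 -0.2  0.5]
.4765,-.293,.22,90 [-0.0051  0.0006 -0.0043] 0.0016
.4765,-.293,.0745,90 [-0.0052  0.0004  0.3595] 0.0016
```

{"name": "drive_tool", "arguments": {"plan": [[[-0.003, 0, 0.07, 0], [-0.003, 0, 0.15, 0], [-0.003, 0, 0.23, 0], [-0.003, 0, 0.29, 0], [-0.003, 0, 0.325, 0], [-0.003, 0, 0.345, 0], [-0.003, 0, 0.353, 0], [-0.003, 0, 0.356, 0], [-0.003, 0, 0.356, 0], [-0.003, 0, 0.356, 0]]]}}

```text
time_s: 29.07
eef_pos: [0.4766, -0.2938, 0.0772]
eef_rot: [0.001, 0.706, 0.709, 0.0]
wrist_force: [0.5, 0.4, -0.1]
opening: 0.16
grasp_force: 58.6
```

```bash
python3 g.py .4765,-.293,.074,90
```

```text
t 29.07 p [ 0.4766 -0.2938  0.0772] th 90.26 open 0.16 gf 58.6 tilt [ 0.0017 -0.0016 -1.    ] F [ 0.5  0.4 -0.1]
.4765,-.293,.074,90 [ 0.0019 -0.0002  0.0079] 0.0014
```

{"name": "drive_tool", "arguments": {"plan": [[[0, 0, 0.005, 0], [0, 0, 0.009, 0], [0, 0, 0.009, 0], [0, 0, 0.009, 0]]]}}

```text
time_s: 29.4
eef_pos: [0.4768, -0.2944, 0.0744]
eef_rot: [0.002, 0.706, 0.708, 0.0]
wrist_force: [-1.3, 0.4, 8.6]
opening: 0.165
grasp_force: 59.3
```

{"name": "drive_tool", "arguments": {"plan": [[[0, 0, 0, 0], [0, 0, 0, 0], [0, 0, 0, 0], [0, 0, 0, 0], [0, 0, -0.04, 0], [0, 0, -0.1, 0], [0, 0, -0.19, 0], [0, 0, -0.28, 0], [0, 0, -0.36, 0], [0, 0, -0.37, 0], [0, 0, -0.37, 0]]], "jaw": 0.6}}

```text
time_s: 30.32
eef_pos: [0.4769, -0.2945, 0.2232]
eef_rot: [0.003, 0.706, 0.709, 0.0]
wrist_force: [-0.2, 0.4, -0.6]
opening: 0.406
grasp_force: 0.0
```

{"name": "drive_tool", "arguments": {"plan": [[[0.05, 0, 0, 0], [0.13, 0, 0, 0], [0.22, 0, 0, 0], [0.31, 0, 0, 0], [0.4, 0, 0, 0], [0.47, 0, 0, 0], [0.5, 0, 0, 0], [0.5, 0, 0, 0], [0.5, 0, 0, 0], [0.5, 0, 0, 0]]]}}

```text
time_s: 31.15
eef_pos: [0.4747, -0.0942, 0.2195]
eef_rot: [-0.0, 0.706, 0.708, -0.0]
wrist_force: [0.4, -0.7, 0.5]
opening: 0.398
grasp_force: 0.0
```

```bash
python3 g.py; python3 -c "
from h import *
p,d=snap('top','top5');cv2.imwrite('pics/c5.png',cv2.resize(p[130:275,170:470,::-1],None,fx=2.66,fy=2.66));snap('side','side5')"
```

```text
t 31.15 p [ 0.4747 -0.0942  0.2195] th 90.2 open 0.398 gf 0.0 tilt [-1.1e-03 -1.0e-04 -1.0e+00] F [ 0.4 -0.7  0.5]
```

View pics/c5.png

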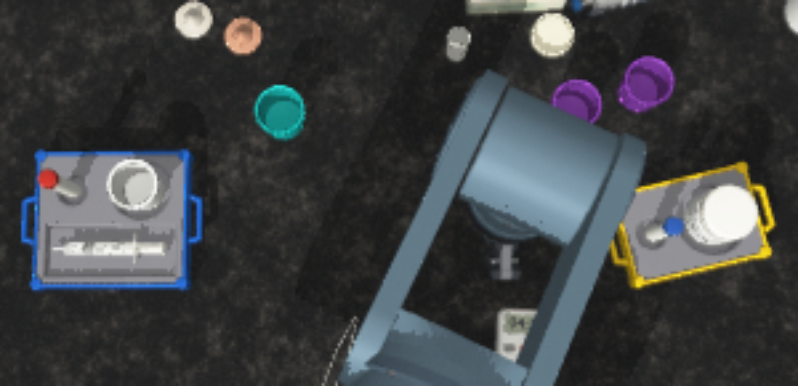

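View pics/side5.png

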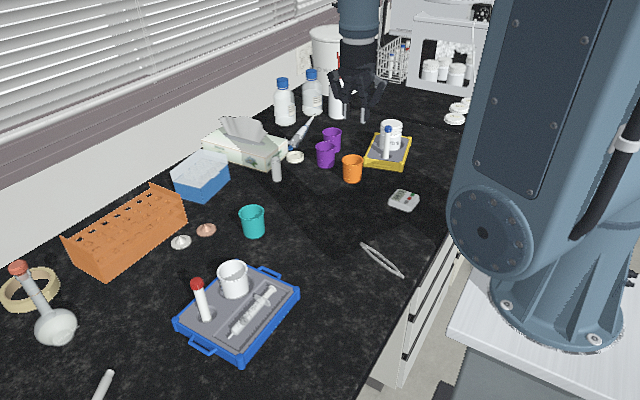

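Both kits appear filled. Blue tray: red tube, beaker and syringe. Yellow tray: jar at (725,215) and blue tube at (665,230). I'll check the tube verticality with numbers before handing in.

```bash
python3 - <<'E'
from m import *
P,W=cloud('top5','top');Z=W[...,2]
for nm,c,zl,zh,r in(('red',(.526,.376),.105,.13,.03),('blue',(.4765,-.293),.105,.13,.03),('jar',(.494,-.363),.085,.105,.045),('beaker',(.526,.2955),.056,.085,.04),('open',(.696,-.07),.055,.08,.03),('timer',(.36,-.147),.012,.03,.05)):
    k=(Z>zl)&(Z<zh)&(np.hypot(W[...,0]-c[0],W[...,1]-c[1])<r);w=W[k]
    print(nm,k.sum(),((w.min(0)+w.max(0))/2).round(4) if len(w) else 0,np.median(w[:,2]).round(4) if len(w) else 0)
E
```

```text
red 50 [0.5267 0.3757 0.1144] 0.1155
blue 49 [ 0.477  -0.2951  0.1132] 0.1149
jar 353 [ 0.4955 -0.3635  0.0929] 0.093
beaker 94 [0.5267 0.2968 0.066 ] 0.067
open 31 [ 0.6966 -0.0698  0.0632] 0.0663
timer 189 [ 0.3611 -0.138   0.0183] 0.0168
```

```bash
python3 -c "
from bench import ctrl
print(ctrl.hand_in())"
```

```text
the job is handed in; nothing more can be done
None
```

Both kits are made up and handed in at about 31 s of robot time: the final camera check had all five items in place, both tubes upright, and the open tube and timer left alone.

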